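Open the brush caddy with the palette knife and stand the tools in it

TASK

Take the palette knife from the drying rack and, with its blade under the overhanging front lip, lever the caddy's hinged cover up until it stands open by itself, upright or beyond; the gripper itself must not touch the cover. Then stand both the palette knife and the flat brush upright in the caddy's cells, handle end down and resting on the cell floor, and leave the cover open. Do not disturb the paint jar, the glue bottle or the model aeroplane.

Things in the scene. Friction and masses are not known exactly. Their poses are not given: they have to be found in the camera images.
- rack: Fixed metal drying rack, 222 mm wide, two tools leaning 45 deg, tops away from the robot. Origin on the table, midway under the handle butts; x away from robot. Slots at y -50/+50 mm (either tool in either); butts rest at x 0, z 24 mm. Handles lie on 10 mm crossbars 25 and 115 mm up from the butt, with 5 mm high side cheeks; from 30 to 110 mm the handle is clear all round. Side rails at y +-111.
- knife: Palette knife, loose, 60 g, 200 mm long. Origin at the centre of the handle's butt; z runs along it to the blade tip (z 200 mm), y across its width, x across its thickness. Flat wooden handle 18 mm wide, 14 thick, z 0 to 120; steel neck 8 mm round to 134; flat steel blade 22 wide, 3 thick, z 134 to 200. In the rack it leans 45 deg, blade up and away from the robot.
- brush: Flat brush, loose, 50 g, 190 mm long. Origin at the centre of the handle's butt; z runs along it to the bristle end (z 190 mm), y across its width. Wooden handle 18 mm wide (y), 14 thick (x), z 0 to 130; steel ferrule 26 x 12 to z 155; stiff dark bristles 28 x 10 to z 190. In the rack it leans 45 deg, bristles up and away from the robot.
- caddy: Fixed plywood tool caddy on a wooden foot (75 x 170 x 66 mm). Origin on the table under its centre; x away from the robot (hinge side), y along the cells. Box 53 (x) by 155 mm (y), rim at z 155 mm. Three open-topped cells centred at x 0, y -50, 0, +50 mm, inner 45 (x) by 46 mm (y), floor at z 70 mm (85 deep), walls 4 mm. A hinged cover lies over all three.
- cover (a joint): Hinge angle of the plywood cover (97 x 157 x 4 mm), rad: 0 lies shut on the rim, grows as the front edge rises, 1.57 stands upright, stop at 1.9. The hinge runs along the caddy's y on brackets 18 mm behind its far wall; it is stiff, so the cover stays where it is left. About 1.5 N at the lip moves it.
- cover_lip (a point): Middle of the lower front edge of the cover, 97 mm from the hinge line. Shut, it stands 156 mm high and overhangs the caddy's front wall by 25 mm, free underneath. Moves with the cover.
- cover_hinge (a point): Middle of the cover's hinge line: caddy frame x = 45 mm, y = 0, z = 156 mm.
- jar: Closed glass paint jar with black cap, 52 mm diameter, 62 mm tall; bystander, loose. Origin: centre of its underside.
- glue: White plastic glue bottle, 32 mm diameter, 85 mm tall; bystander, loose. Origin: centre of its underside.
- model: Grey model aeroplane on three feet, 132 mm long (x), 150 mm wingspan (y), 50 mm tall; bystander, loose. Origin: on the table under its middle.

How it is judged:
By the outcome, as a careful person would: the job done as asked, in the order asked, and still so for the second after the job is handed in, with the robot touching nothing.
It also fails if it takes over 72 s, if anything falls off the work surface, if the arm or the gripper's body presses on something with over 40 N, if the wrist force passes 120 N, or if a joint passes its speed limit or range.

ROBOT

A 6-joint arm with a two-finger parallel gripper is mounted at the origin on the work surface. World frame = base frame: x ahead of the robot, y to its left, z up, the work surface at z = 0. Lengths are in m, angles in rad, forces in N, time in s.
With the tool pointing down it reaches from about 0.425 to 1.125 m from the base axis. Payload 14.9 kg.
Tool frame: the origin (TCP) lies between the finger pads; the fingertips stand 25 mm ahead of it and the grasp point (between the pads) lies 6 mm ahead of it; z points along the fingers, y is the line along which they close (so a half turn about z gives the same grasp; the last joint's range is limited). The gripper opens to 91 mm and grips with 3 to 60 N. Pads are 32 mm wide; open, the fingers measure 118 mm over their backs; the gripper's body (76 mm by 178 mm) begins 60 mm behind the grasp point.
Start: joints at [-1.286, 0.379, 1.734, -0, 1.028, -0.033], TCP at [0.219, -0.665, 0.239] pointing down, gripper open.
Joint ranges: [-2.77, 2.77], [-0.74, 2.19], [0, 2.66], [-1.06, 4.2], [0.31, 2.87], [-3.08, 3.08]. Speed limits (rad/s): [1.89, 1.89, 2.39, 3.14, 3.14, 3.14].

INTERFACE

Orientations are given as a unit quaternion [x, y, z, w].
In Python, from rig import r gives the robot as it stands.
- The arm moves only by the tool arm_command, never from a script. Its argument "moves" is one flat list of numbers, 5 for each row, row after row: the shift along the world's x, y, z scaled (see below), then the turn about the world's z scaled (see below), then the opening, from 0 (shut) to 1 (fully open). A call has 1 to 5 rows; each row is the pose to reach, as a shift and turn from the pose commanded when the call began; what a row does not reach only later rows make up. The controller multiplies each number of a shift by 0.3 m and each number of a turn by 90 degrees. A row lasts 1/8 s, in which the tool goes at most 62.5 mm and 10.7 degrees, less where a joint would pass 70% of its speed; a pose out of reach is approached as far as the arm can. A call with a number of a shift or a turn outside -1 to 1 is refused whole. A call with a gripper value outside its range is refused whole. The fingers move at their own pace and stop on an object; "grip_force" is the grip in N (left out, the last holds). Time passes only in rows, so rows that repeat a pose let the fingers close. It gives the time, the measured TCP pose, the force, the opening and the grip force at its end, in the units of the state.
- r.sense(): the state, without advancing time (a new reading comes with each control period).
- r.get_image(name): name is "scene" or "top"; returns (picture, depth): 480x640x3 uint8, blue, green, red; 480x640 float32, m along the optical axis (not along the pixel's ray), 0 where there is no reading.
- r.camera_model(name): a dict with "camera_matrix" (3x3 intrinsics, pixels), "rvec" (rotation vector, rad) and "tvec" (3), from world to camera coordinates, as OpenCV has them. Camera axes: x right, y down, z forward; pixel columns grow to the right and rows downward; lengths in m; the calibration is good to about 2 mm. A picture is of the moment at which its call begins. camera_model takes no time and is no camera call.
- r.sign_off(): hands the job in; it is judged then, once.
The state is a dict: "t": time; "qpos": joint angles; "qvel": joint speeds; "joint_efforts": joint torques, N m; "tool_pos": TCP position; "tcp_rot": TCP orientation; "contact_force": force on the tool from outside, world axes, zero at the start; "wrist_torque": the same for the moment, N m; "gripper_width": finger opening in m; "grip_force": force on a finger pad.
Only numpy, scipy, OpenCV 4.12 (cv2) and the standard library are available. Lean on these libraries where they do the work, as an engineer would, in place of code of your own. Each camera call takes 0.05 s, during which the arm holds its last target. There are 200 camera calls.

## Working session

There is one attempt and no reset: what is moved stays moved. The work goes in short steps, Python scripts to look and compute and a tool call to move; the robot and the scene stay as the last step left them, time stands still between calls to the robot, and variables do not carry over. Pictures are saved under pics/ and viewed, at most 10 in all, crops included, and the job is handed in when it is done.

Besides the shell and the picture viewer there is one more tool, called after "Emit:" as a command line: name --argument value ..., lists and objects as JSON in quotes. arm_command: Moves the arm, as the interface text tells. Its arguments: {"type":"object","properties":{"moves":{"type":"array"},"grip_force":{"type":"number"}},"required":["moves"]}

```bash
mkdir -p pics; ls
cat > h.py <<'E'
import numpy as np, cv2
from rig import r
def grab(n):
    im,d=r.get_image(n); m=r.camera_model(n)
    return im,d,m
def world(m,d,u,v):
    K=np.array(m["camera_matrix"]);R,_=cv2.Rodrigues(np.array(m["rvec"],float));t=np.array(m["tvec"],float).ravel()
    u=np.asarray(u,float);v=np.asarray(v,float)
    c=np.stack([(u-K[0,2])/K[0,0]*d,(v-K[1,2])/K[1,1]*d,d],-1)
    return (c-t)@R
def cloud(m,d):
    v,u=np.mgrid[0:480,0:640]; return world(m,d,u,v)
E
python3 - <<'E'
from h import *
for n in("scene","top"):
    im,d,m=grab(n);cv2.imwrite(f"pics/{n}0.png",im);np.savez(f"{n}0.npz",im=im,d=d,P=cloud(m,d))
    R,_=cv2.Rodrigues(np.array(m["rvec"],float));print(n,(-R.T@np.array(m["tvec"]).ravel()).round(3),R[2].round(2),m["camera_matrix"])
print(r.sense())
E
```

```text
pics
scene [1.608 0.142 0.875] [-0.79 -0.12 -0.59] [[618.59565631   0.         313.67109605]
 [  0.         618.59565631 245.01637781]
 [  0.           0.           1.        ]]
top [ 0.393 -0.009  1.075] [ 0.19  0.02 -0.98] [[591.81504266   0.         310.41078304]
 [  0.         591.81504266 241.75849101]
 [  0.           0.           1.        ]]
{'t': 0.1, 'qpos': array([-1.28633650e+00,  3.79369767e-01,  1.73469626e+00, -1.40502379e-05,
        1.02847882e+00, -3.33179030e-02]), 'qvel': array([-0.00178252, -0.00304103, -0.00222469,  0.00172396, -0.00014033,
        0.00014706]), 'joint_efforts': array([-1.18969154e-03, -7.65036893e+01, -4.35296738e+01,  6.51788665e-02,
        3.98093497e-02, -1.71780039e-05]), 'tool_pos': array([ 0.21861158, -0.66465902,  0.23835722]), 'tcp_rot': array([ 9.87403012e-01,  1.58224728e-01, -6.55949259e-05, -4.71594430e-04]), 'contact_force': array([-0.46908333,  0.90077111,  0.81454359]), 'wrist_torque': array([-0.01017231,  0.01138068, -0.02855513]), 'grip_force': 0.0, 'gripper_width': 0.09120338169238679}
```

View pics/scene0.png

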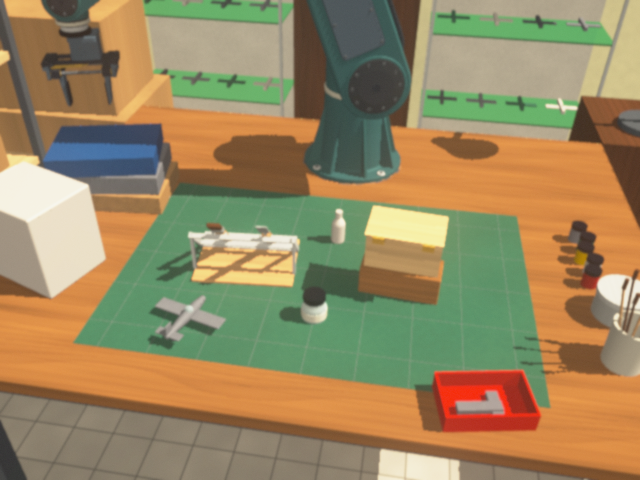

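View pics/top0.png

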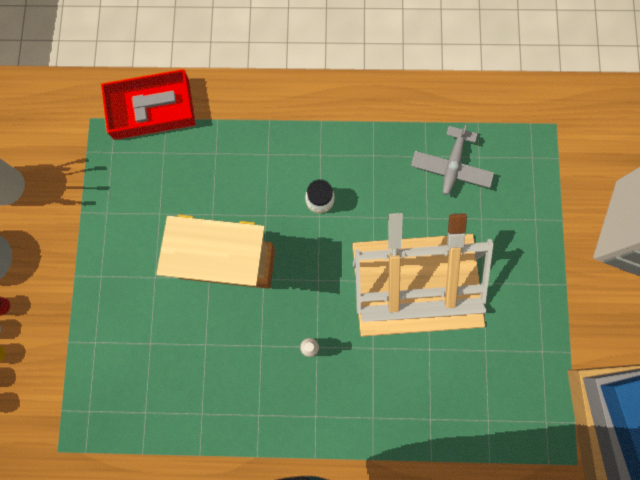

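The caddy's pale cover is at about (212,250) in the top view and the rack at about (422,285). The knife with its grey blade is in the left slot at (395,265), and the brush with its dark bristles is in the right slot at (455,260). The jar is at (320,195), the glue at (310,347) and the aeroplane at (455,165). The scene view agrees.

Run:
```python
from h import *
f=np.load("top0.npz");P=f["P"];im=f["im"].astype(int);d=f["d"]
def reg(u0,u1,v0,v1): 
    m=np.zeros((480,640),bool);m[v0:v1,u0:u1]=1;return m&(d>0)
m=reg(140,290,200,300)&(P[...,2]>.148)&(P[...,2]<.175)
q=P[m];print("cover",len(q),np.median(q[:,2]),cv2.minAreaRect((q[:,:2]*1000).astype(np.float32)),cv2.boxPoints(cv2.minAreaRect((q[:,:2]*1000).astype(np.float32))).round())
wood=(im[...,2]-im[...,0]>50)
for n,u0,u1 in(("knife",380,412),("brush",440,475)):
    m=reg(u0,u1,225,312)&wood&(P[...,2]>.03)
    q=P[m];c=np.median(q,0);q=q[np.linalg.norm(q-c,axis=1)<.1]
    for _ in range(4):
        c=q.mean(0);w=np.linalg.svd(q-c)[2][0];w*=np.sign(w[2]);
        res=np.linalg.norm((q-c)-np.outer((q-c)@w,w),axis=1);q=q[res<.013]
    s=(q-c)@w
    print(n,len(q),c.round(4),w.round(3),"ext",(c+w*s.min()).round(4),(c+w*s.max()).round(4),"yaw",np.degrees(np.arctan2(w[1],w[0])))
    for h in np.arange(.03,.20,.02):
        mm=reg(u0,u1,195,320)&(abs(P[...,2]-h)<.008); 
        if mm.sum()>5: print("  z",round(h,2),mm.sum(),np.median(P[mm],0).round(3))
for n,a in(("jar",(300,340,175,217)),("glue",(298,322,335,360)),("model",(410,495,125,195))):
    m=reg(*a)&(P[...,2]>.02);q=P[m];print(n,q.min(0).round(3),q.max(0).round(3))
m=reg(345,500,225,330)&(P[...,2]>.03)&~wood
q=P[m];print("rack",q.min(0).round(3),q.max(0).round(3))
for u,v in((357,262),(358,285),(486,270),(489,250),(420,312),(420,294),(425,250)):print(u,v,P[v-1:v+2,u-1:u+2].reshape(-1,3).round(3)[[4]],im[v,u])
I=cv2.resize(f["im"][190:345,340:510],None,fx=4,fy=4,interpolation=cv2.INTER_CUBIC)[:600];cv2.imwrite("pics/rack.png",I)
```

```text
cover 6051 0.16300230222579393 ((557.07666015625, 167.76942443847656), (157.7423095703125, 102.11592102050781), 84.68572998046875) [[499.  94.]
 [601.  85.]
 [615. 242.]
 [514. 251.]]
knife 626 [ 0.5194 -0.1301  0.0753] [0.713 0.072 0.698] ext [ 0.4741 -0.1347  0.0309] [ 0.5732 -0.1247  0.1279] yaw 5.783526142744793
  z 0.03 441 [ 0.473 -0.138  0.033]
  z 0.05 122 [ 0.495 -0.133  0.051]
  z 0.07 113 [ 0.514 -0.131  0.07 ]
  z 0.09 167 [ 0.537 -0.128  0.093]
  z 0.11 193 [ 0.559 -0.127  0.107]
  z 0.13 164 [ 0.581 -0.125  0.13 ]
  z 0.15 160 [ 0.6   -0.123  0.15 ]
  z 0.17 53 [ 0.615 -0.123  0.165]
brush 826 [ 0.5411 -0.2275  0.0878] [0.709 0.067 0.703] ext [ 0.483  -0.233   0.0301] [ 0.6048 -0.2215  0.1509] yaw 5.370638057931054
  z 0.03 495 [ 0.483 -0.247  0.033]
  z 0.05 129 [ 0.503 -0.231  0.049]
  z 0.07 123 [ 0.524 -0.229  0.071]
  z 0.09 158 [ 0.545 -0.228  0.092]
  z 0.11 205 [ 0.567 -0.226  0.107]
  z 0.13 214 [ 0.584 -0.224  0.131]
  z 0.15 223 [ 0.606 -0.222  0.151]
jar [ 0.655 -0.026  0.02 ] [0.704 0.024 0.067]
glue [ 0.394 -0.003  0.046] [0.424 0.026 0.089]
model [ 0.69 -0.32  0.02] [ 0.821 -0.169  0.053]
rack [ 0.457 -0.297  0.03 ] [ 0.605 -0.063  0.153]
357 262 [[ 0.55  -0.066  0.094]] [180 197 202]
358 285 [[ 0.515 -0.07   0.061]] [182 197 204]
486 270 [[ 0.544 -0.288  0.069]] [175 192 197]
489 250 [[ 0.573 -0.285  0.1  ]] [179 195 201]
420 312 [[ 0.473 -0.181  0.032]] [175 192 197]
420 294 [[ 0.504 -0.18   0.039]] [177 194 199]
425 250 [[ 0.571 -0.179  0.101]] [176 191 197]
```

View pics/rack.png

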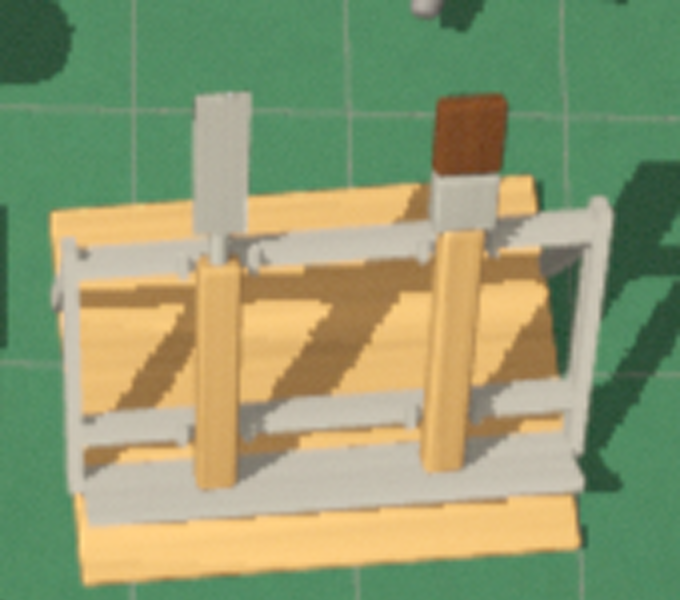

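Both tools lean in the rack at a yaw of about 5.6°, with the knife on the left and the brush on the right. The caddy yaw is about −5.3°, with its origin near (0.561, 0.167). I'm moving above the knife now.

Emit:
arm_command --moves '[0.5,0.89,0,-0.14,0.55,0.5,0.89,0,-0.14,0.55,0.5,0.89,0,-0.14,0.55,0.5,0.89,0,-0.14,0.55,0.5,0.89,0,-0.14,0.55]' --grip_force 40

```text
t: 0.72
tool_pos: [0.3693, -0.3959, 0.2388]
tcp_rot: [0.999, 0.049, -0.0, -0.0]
contact_force: [1.1, -0.1, 0.6]
gripper_width: 0.0504
grip_force: 0.0
```

Emit:
arm_command --moves '[0.5,0.89,0,0,0.55,0.5,0.89,0,0,0.55,0.5,0.89,0,0,0.55,0.5,0.89,0,0,0.55,0.5,0.89,0,0,0.55]'

```text
t: 1.35
tool_pos: [0.5194, -0.1289, 0.2389]
tcp_rot: [0.999, 0.049, 0.0, 0.0]
contact_force: [0.3, 0.0, -0.2]
gripper_width: 0.05
grip_force: 0.0
```

Emit:
arm_command --moves '[0.004,-0.004,-0.2,0,0.55,0.004,-0.004,-0.4,0,0.55,0.004,-0.004,-0.5,0,0.55,0.004,-0.004,-0.56,0,0.55,0.004,-0.004,-0.56,0,0.55]'

```text
t: 1.98
tool_pos: [0.5196, -0.1321, 0.0704]
tcp_rot: [0.999, 0.049, -0.001, -0.0]
contact_force: [0.1, 0.3, 0.4]
gripper_width: 0.0499
grip_force: 0.0
```

Emit:
arm_command --moves '[0,0,0,0,0.1,0,0,0,0,0.1,0,0,0,0,0.1,0,0,0,0,0.1]'

```text
t: 2.48
tool_pos: [0.5202, -0.1322, 0.0715]
tcp_rot: [0.999, 0.049, 0.0, 0.0]
contact_force: [-2.4, 1.2, 6.6]
gripper_width: 0.0182
grip_force: 40.0
```

Emit:
arm_command --moves '[0,0,0,0,0.1,0,0,0.02,0,0.1,0,0,0.06,0,0.1,0,0,0.12,0,0.1,0,0,0.2,0,0.1]'

```text
t: 3.1
tool_pos: [0.5198, -0.1321, 0.1323]
tcp_rot: [0.999, 0.049, -0.0, -0.0]
contact_force: [0.6, -0.3, -0.8]
gripper_width: 0.0179
grip_force: 40.0
```

Emit:
arm_command --moves '[0,0,0.16,0,0.1,-0.2,0.2,0.16,-0.12,0.1,-0.2,0.5,0.16,-0.12,0.1,-0.2,0.5,0.16,-0.12,0.1,-0.2,0.5,0.16,-0.12,0.1]'

```text
t: 3.72
tool_pos: [0.4595, 0.0199, 0.1801]
tcp_rot: [0.999, -0.044, 0.001, -0.0]
contact_force: [-0.1, -0.0, -0.3]
gripper_width: 0.0178
grip_force: 40.0
```

Emit:
arm_command --moves '[-0.2,0.54,0,0,0.1,-0.2,0.54,0,0,0.1,-0.2,0.54,0,0,0.1,-0.2,0.54,0,0,0.1,-0.2,0.54,0,0,0.1]'

```text
t: 4.35
tool_pos: [0.4004, 0.1793, 0.1794]
tcp_rot: [0.999, -0.045, 0.0, -0.0]
contact_force: [0.4, -0.4, -0.7]
gripper_width: 0.0179
grip_force: 40.0
```

Run:
```python
from h import *
for n in("scene","top"):
    im,d,m=grab(n);np.savez(f"{n}1.npz",im=im,d=d,P=cloud(m,d));
    s=r.sense()["tool_pos"];K=np.array(m["camera_matrix"])
    h=np.radians(-5.3);tip=s+np.array([.099*np.cos(h),.099*np.sin(h),.093])
    u=cv2.projectPoints(np.array([tip,s]),np.array(m["rvec"],float),np.array(m["tvec"],float),K,None)[0].reshape(-1,2)
    print(n,s,tip,u.round(1)); c=u[0].astype(int)
    x0,y0=max(c[0]-50,0),max(c[1]-37,0)
    I=cv2.resize(im[y0:y0+75,x0:x0+100],None,fx=4,fy=4,interpolation=cv2.INTER_CUBIC)
    I=cv2.resize(I,(400,300));
    cv2.drawMarker(I,tuple(int(k) for k in (u[0]-[x0,y0])*4),(0,0,255),0,12); 
    globals()[n]=I
cv2.imwrite("pics/tip1.png",np.hstack([scene,top]))
```

```text
scene [0.40050552 0.17898723 0.17929476] [0.49908226 0.16984254 0.27229476] [[414.5 164.4]
 [415.6 180.4]]
top [0.40056408 0.17884113 0.17921788] [0.49914082 0.16969645 0.27221788] [[192.3 275.3]
 [195.7 349. ]]
```

View pics/tip1.png

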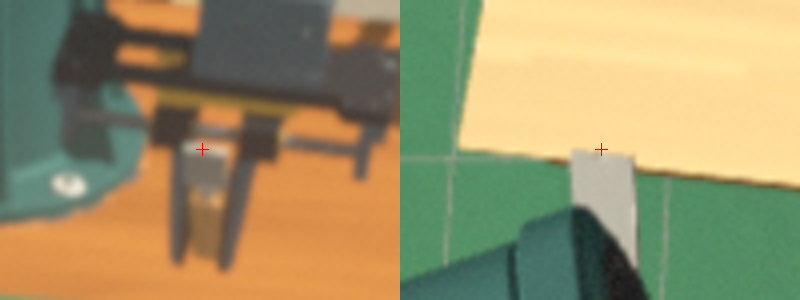

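The projected tip falls on the blade end in both views, so the grasp is as planned. The tip is about 9 mm in front of the lip. I'm lowering it and sliding it under.

Emit:
arm_command --moves '[0,0,-0.15,0,0.1,0,0,-0.3,0,0.1,0,0,-0.38,0,0.1,0,0,-0.407,0,0.1,0,0,-0.407,0,0.1]' --grip_force 60

```text
t: 5.08
tool_pos: [0.4003, 0.1793, 0.057]
tcp_rot: [0.999, -0.046, -0.0, 0.0]
contact_force: [-0.4, -0.2, -1.0]
gripper_width: 0.0177
grip_force: 60.0
```

Emit:
arm_command --moves '[0.03,-0.003,0,0,0.1,0.066,-0.006,0,0,0.1,0.066,-0.006,0,0,0.1]'

```text
t: 5.45
tool_pos: [0.4212, 0.1782, 0.0575]
tcp_rot: [0.999, -0.046, 0.001, -0.0]
contact_force: [-0.1, 0.5, -1.4]
gripper_width: 0.0178
grip_force: 60.0
```

Emit:
arm_command --moves '[0.003,0,0.063,0,0.1,0.014,-0.001,0.103,0,0.1,0.03,-0.003,0.143,0,0.1,0.052,-0.005,0.182,0,0.1,0.078,-0.007,0.215,0,0.1]'

```text
t: 6.08
tool_pos: [0.4437, 0.1759, 0.1221]
tcp_rot: [0.999, -0.045, 0.0, -0.0]
contact_force: [-0.6, 0.2, -1.3]
gripper_width: 0.018
grip_force: 60.0
```

Run:
```python
from h import *
im,d,m=grab("scene");np.savez("scene2.npz",im=im,d=d,P=cloud(m,d))
print(r.sense()["contact_force"],r.sense()["tool_pos"])
cv2.imwrite("pics/s2.png",cv2.resize(im[130:330,300:500],None,fx=3,fy=3))
```

```text
[ 0.68185408 -0.26325041  0.26726244] [0.44525802 0.17617773 0.12321966]
```

View pics/s2.png

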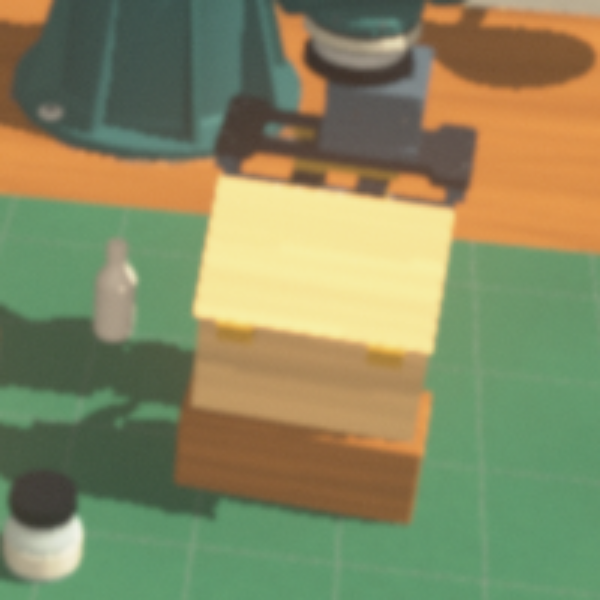

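The cover is rising on the blade, from its hinge at (235,330)–(385,355) in the crop to its front edge at (335,190), about 43° open. I'm continuing the arc, then rising and pushing past upright with the blade.

Emit:
arm_command --moves '[0.031,-0.003,0.029,0,0.1,0.08,-0.007,0.06,0,0.1,0.133,-0.012,0.081,0,0.1,0.133,-0.012,0.167,0,0.1,0.133,-0.012,0.253,0,0.1]'

```text
t: 6.75
tool_pos: [0.4841, 0.1722, 0.1981]
tcp_rot: [0.999, -0.045, 0.0, 0.0]
contact_force: [0.5, -0.6, -1.3]
gripper_width: 0.0178
grip_force: 60.0
```

Emit:
arm_command --moves '[0.066,-0.006,0,0,0.1,0.133,-0.012,0,0,0.1,0.186,-0.017,0,0,0.1,0.24,-0.022,0,0,0.1,0.24,-0.022,0,0,0.1]'

```text
t: 7.38
tool_pos: [0.5559, 0.1654, 0.1964]
tcp_rot: [0.999, -0.046, -0.0, 0.0]
contact_force: [-0.3, -0.3, -0.6]
gripper_width: 0.0178
grip_force: 60.0
```

```bash
cat > cov.py <<'E'
from h import *
im,d,m=grab("scene");P=cloud(m,d);np.savez("sceneC.npz",im=im,d=d,P=P)
s=r.sense();print(s["t"],s["tool_pos"].round(4),s["contact_force"].round(1))
h=np.radians(-5.3);C=np.array([.5606,.1674])
q=P.reshape(-1,3);dx=(q[:,:2]-C);x=dx@[np.cos(h),np.sin(h)];y=dx@[-np.sin(h),np.cos(h)]
b=im.reshape(-1,3).astype(int);k=(abs(y)<.075)&(x>.02)&(x<.12)&(q[:,2]>.165)&(q[:,2]<.27)&(b[:,2]-b[:,0]>50)
for a in np.arange(.165,.27,.015):
    mm=k&(abs(q[:,2]-a)<.0075)
    if mm.sum()>8:print(round(a,3),mm.sum(),np.median(x[mm]).round(4))
if k.sum()>50:
    p=np.polyfit(q[k,2],x[k],1);print("theta",np.pi/2+np.arctan(p[0]))
E
python3 cov.py
```

```text
7.425 [0.555  0.1655 0.1964] [-0.  -0.  -0.6]
0.165 218 0.0494
0.18 421 0.0516
0.195 443 0.054
0.21 475 0.0565
0.225 460 0.0592
0.24 488 0.0616
0.255 277 0.0612
0.27 62 0.0305
theta 1.6223694383735379
```

The cover stands at about 1.72 rad. I'm backing off and turning the knife half a turn, so I can swing it upright in the grip against the caddy's front wall.

Emit:
arm_command --moves '[-0.2,0.019,0,0,0.1,-0.4,0.038,0,0,0.1,-0.447,0.042,0,0,0.1,-0.447,0.042,0,0.11,0.1,-0.447,0.042,0,0.22,0.1]' --grip_force 40

```text
t: 8.05
tool_pos: [0.4209, 0.1784, 0.1974]
tcp_rot: [0.992, 0.13, 0.0, -0.0]
contact_force: [0.7, 0.4, -1.2]
gripper_width: 0.0178
grip_force: 40.0
```

Emit:
arm_command --moves '[0,0,0,0.58,0.1,0,0,0,0.58,0.1,0,0,0,0.58,0.1,0,0,0,0.58,0.1,0,0,0,0.58,0.1]'

```text
t: 8.68
tool_pos: [0.4211, 0.1784, 0.1972]
tcp_rot: [0.833, 0.553, 0.0, 0.0]
contact_force: [0.2, 0.4, -1.6]
gripper_width: 0.0177
grip_force: 40.0
```

Emit:
arm_command --moves '[0,0,0,0.58,0.1,0,0,0,0.58,0.1,0,0,0,0.58,0.1,0,0,0,0.58,0.1,0,0,0,0.58,0.1]'

```text
t: 9.3
tool_pos: [0.4211, 0.1783, 0.1972]
tcp_rot: [0.505, 0.863, 0.0, 0.0]
contact_force: [0.2, 0.3, -0.2]
gripper_width: 0.0175
grip_force: 40.0
```

Emit:
arm_command --moves '[0,0,0,0.62,0.1,0,0,0,0.62,0.1,0,0,0,0.62,0.1,0,0,0,0.62,0.1,0,0,0,0.62,0.1]'

```text
t: 9.93
tool_pos: [0.4211, 0.1784, 0.1972]
tcp_rot: [0.06, 0.998, 0.0, 0.0]
contact_force: [0.2, 0.5, 0.0]
gripper_width: 0.018
grip_force: 40.0
```

```bash
python3 cov.py
python3 - <<'E'
import numpy as np,cv2
f=np.load("sceneC.npz");cv2.imwrite("pics/s3.png",cv2.resize(f["im"][100:300,300:500],None,fx=3,fy=3))
E
```

```text
9.975 [0.4211 0.1783 0.1972] [ 0.6  0.4 -1.1]
0.165 213 0.0494
0.18 440 0.0515
0.195 443 0.054
0.21 466 0.0567
0.225 465 0.059
0.24 494 0.0616
0.255 176 0.0629
theta 1.7362698987064125
```

View pics/s3.png

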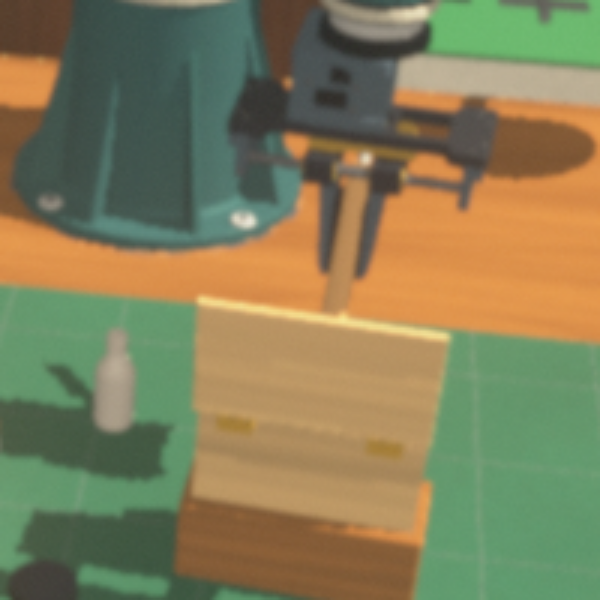

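The cover stays open at 1.74 rad. The knife now leans toward the robot, with its handle at about (345,240) in the crop. Next I'll pivot it against the front wall.

Emit:
arm_command --moves '[0.1,-0.009,-0.037,0.018,0.1,0.2,-0.0185,-0.037,0.018,0.1,0.2,-0.0185,-0.037,0.018,0.1]' --grip_force 10

```text
t: 10.35
tool_pos: [0.4821, 0.1727, 0.186]
tcp_rot: [0.051, 0.999, 0.0, 0.0]
contact_force: [-0.2, 1.4, 0.2]
gripper_width: 0.0182
grip_force: 10.0
```

Emit:
arm_command --moves '[0.017,-0.0015,0,0,0.1,0.033,-0.003,0,0,0.1,0.05,-0.0045,0,0,0.1,0.066,-0.006,0,0,0.1,0.083,-0.0075,0,0,0.1]'

```text
t: 10.98
tool_pos: [0.5043, 0.1706, 0.186]
tcp_rot: [0.05, 0.999, -0.0, -0.001]
contact_force: [-5.7, 1.0, 3.3]
gripper_width: 0.018
grip_force: 10.0
```

```bash
cat > look.py <<'E'
import sys
from h import *
im,d,m=grab("scene");P=cloud(m,d);it,dt,mt=grab("top")
s=r.sense();print(s["t"],s["tool_pos"].round(4),s["contact_force"].round(1),s["gripper_width"])
a=cv2.resize(im[100:275,330:480],(400,467),interpolation=cv2.INTER_CUBIC)
b=cv2.resize(it[190:365,120:270],(400,467),interpolation=cv2.INTER_CUBIC)
cv2.imwrite(sys.argv[1],np.hstack([a,b]))
np.savez("L.npz",im=im,d=d,P=P,it=it,dt=dt,Pt=cloud(mt,dt))
E
python3 look.py pics/s4.png
```

```text
11.075 [0.5049 0.1706 0.186 ] [-2.7 -0.1  0.7] 0.017614748302091657
```

View pics/s4.png

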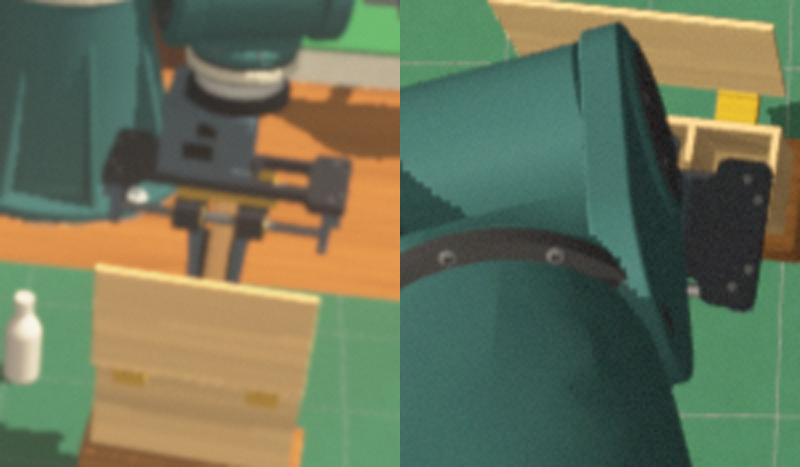

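Correction: the knife cannot stand upright in this grip, because the palm sits only 60 mm above the grasp point. I'll put the knife back in its rack slot and regrasp it near the blade end. First I'm backing off and measuring how it sits in the grip.

Emit:
arm_command --moves '[-0.1,0.009,0,0,0.1,-0.28,0.026,0.04,0,0.1,-0.28,0.026,0.04,0,0.1,-0.28,0.026,0.04,-0.1,0.1,-0.28,0.026,0.04,-0.2,0.1]' --grip_force 40

```text
t: 11.7
tool_pos: [0.4221, 0.1785, 0.1984]
tcp_rot: [0.208, 0.978, 0.0, 0.001]
contact_force: [0.3, 0.2, -0.7]
gripper_width: 0.0174
grip_force: 40.0
```

Emit:
arm_command --moves '[0,0,0,-0.58,0.1,0,0,0,-0.58,0.1,0,0,0,-0.58,0.1,0,0,0,-0.58,0.1,0,0,0,-0.58,0.1]'

```text
t: 12.32
tool_pos: [0.4222, 0.1784, 0.1982]
tcp_rot: [0.617, 0.787, 0.0, 0.0]
contact_force: [1.0, -0.0, -1.0]
gripper_width: 0.0179
grip_force: 40.0
```

Emit:
arm_command --moves '[0,0,0,-0.58,0.1,0,0,0,-0.58,0.1,0,0,0,-0.58,0.1,0,0,0,-0.58,0.1,0,0,0,-0.58,0.1]'

```text
t: 12.95
tool_pos: [0.4222, 0.1784, 0.1983]
tcp_rot: [0.9, 0.435, 0.0, 0.0]
contact_force: [-0.7, -0.1, -1.1]
gripper_width: 0.0177
grip_force: 40.0
```

Emit:
arm_command --moves '[0,0,0,-0.52,0.1,0,0,0,-0.52,0.1,0,0,0,-0.52,0.1,0,0,0,-0.52,0.1,0,0,0,-0.52,0.1]'

```text
t: 13.58
tool_pos: [0.4222, 0.1784, 0.1983]
tcp_rot: [0.999, 0.043, 0.0, -0.0]
contact_force: [-0.1, 1.0, -0.4]
gripper_width: 0.0179
grip_force: 40.0
```

```bash
python3 look.py pics/s5.png
python3 - <<'E'
import numpy as np,cv2
from h import *
f=np.load("L.npz");s=r.sense();p=s["tool_pos"];print(s["tcp_rot"])
h=2*np.arctan2(s["tcp_rot"][1],s["tcp_rot"][0]);ax=np.array([np.cos(h),np.sin(h),0]);print("heading",np.degrees(h))
g=p-[0,0,.006]
for n,I in(("P","im"),("Pt","it")):
    P=f[n].reshape(-1,3)-g;x=P@ax;y=P@[-ax[1],ax[0],0];z=P[:,2];c=f[I].reshape(-1,3)
    k=(abs(y)<.007)&(x>.045)&(x<.16)&(z>-.02)&(z<.15)
    print(n,k.sum())
    o=np.argsort(x[k]);
    for i in o[::max(1,len(o)//14)]:print((np.array([x[k][i],y[k][i],z[k][i]])*1000).round(),c[k][i])
E
```

```text
13.675 [0.4221 0.1784 0.1982] [-0.5  0.1  0. ] 0.01782181200967067
[ 9.99017073e-01  4.43253933e-02  3.71574040e-04 -9.96502223e-05]
heading 5.080981026042165
P 139
[45. -4. 55.] [ 92 144 193]
[47.  1. 80.] [108 121 126]
[48. -6. 76.] [108 122 132]
[51.  3. 84.] [109 121 127]
[53. -0. 90.] [111 123 128]
[54.  3. 81.] [108 119 127]
[56. -3. 96.] [108 121 127]
[59.  4. 98.] [111 123 129]
[ 61.   6. 103.] [109 121 128]
[ 62.  -4. 103.] [109 122 127]
[ 64.   1. 111.] [109 121 125]
[ 66.   4. 115.] [109 120 126]
[ 68.   6. 111.] [108 122 128]
[ 70.   7. 121.] [112 125 129]
[ 72.   5. 122.] [113 127 131]
[ 74.  -6. 125.] [132 146 152]
Pt 4
[ 70.   4. 129.] [127 141 125]
[ 70.   6. 128.] [143 157 155]
[ 71.   4. 128.] [141 158 145]
[ 71.   6. 127.] [156 174 173]
```

View pics/s5.png

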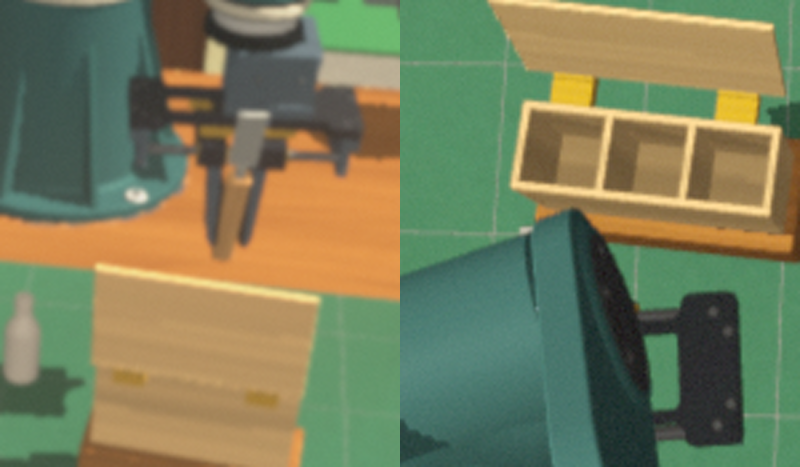

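The top view shows the cover open and the three cells clear. In the grip the knife now leans about 30° from vertical. I'm returning it to its rack slot.

Emit:
arm_command --moves '[0.14,-0.5,0,0.006,0.1,0.14,-0.5,0,0.006,0.1,0.14,-0.5,0,0.006,0.1,0.14,-0.5,0,0.006,0.1,0.14,-0.5,0,0.006,0.1]'

```text
t: 14.3
tool_pos: [0.4637, 0.0287, 0.1981]
tcp_rot: [0.999, 0.05, -0.0, -0.0]
contact_force: [-0.4, -0.6, 0.0]
gripper_width: 0.0175
grip_force: 40.0
```

Emit:
arm_command --moves '[0.144,-0.533,0,0,0.1,0.144,-0.533,0,0,0.1,0.144,-0.533,0,0,0.1,0.144,-0.533,0,0,0.1,0.144,-0.533,0,0,0.1]'

```text
t: 14.92
tool_pos: [0.5068, -0.1304, 0.1979]
tcp_rot: [0.999, 0.05, -0.0, -0.0]
contact_force: [0.6, -0.0, -0.7]
gripper_width: 0.0178
grip_force: 40.0
```

Emit:
arm_command --moves '[0,0,-0.18,0,0.1,0,0,-0.3,0,0.1,0,0,-0.35,0,0.1,0,0,-0.38,0,0.1,0,0,-0.387,0,0.1]'

```text
t: 15.55
tool_pos: [0.5064, -0.131, 0.0825]
tcp_rot: [0.999, 0.05, -0.001, -0.0]
contact_force: [-11.0, 1.1, 16.4]
gripper_width: 0.0177
grip_force: 40.0
```

Emit:
arm_command --moves '[0,0,0,0,0.1,0.01,0.001,-0.008,0,0.1,0.02,0.002,-0.018,0,0.1,0.03,0.003,-0.028,0,0.1,0.038,0.004,-0.038,0,0.1]' --grip_force 6

```text
t: 16.18
tool_pos: [0.5188, -0.1305, 0.0706]
tcp_rot: [0.999, 0.05, 0.0, 0.0]
contact_force: [-3.4, -1.5, 8.1]
gripper_width: 0.0183
grip_force: 6.0
```

Emit:
arm_command --moves '[0,0,0,0,0.1,0,0,0,0,0.4,0,0,0,0,0.55,0,0,0,0,0.55]'

```text
t: 16.68
tool_pos: [0.5184, -0.1304, 0.0706]
tcp_rot: [0.999, 0.05, 0.0, 0.0]
contact_force: [-0.2, -0.3, -0.9]
gripper_width: 0.0449
grip_force: 0.0
```

Emit:
arm_command --moves '[0,0,0.15,0,0.55,0,0,0.35,0,0.55,0,0,0.55,0,0.55,-0.1,-0.4,0.55,0,0.55,-0.1,-0.8,0.55,0,0.55]'

```text
t: 17.3
tool_pos: [0.4979, -0.2544, 0.2369]
tcp_rot: [0.999, 0.05, 0.001, 0.001]
contact_force: [1.9, 0.1, 0.6]
gripper_width: 0.0503
grip_force: 0.0
```

Run:
```python
from h import *
im,d,m=grab("top");P=cloud(m,d);np.savez("top2.npz",im=im,d=d,P=P);im=im.astype(int)
wood=(im[...,2]-im[...,0]>50)
v,u=np.mgrid[0:480,0:640]
for n,u0,u1,v0,v1 in(("knife handle",380,412,225,312),("brush",440,475,225,312)):
    k=(u>=u0)&(u<u1)&(v>=v0)&(v<v1)&wood&(P[...,2]>.035)&(d>0)
    q=P[k];c=np.median(q,0);q=q[np.linalg.norm(q-c,axis=1)<.1]
    for _ in range(4):
        c=q.mean(0);w=np.linalg.svd(q-c,full_matrices=False)[2][0];w*=np.sign(w[2]);q=q[np.linalg.norm((q-c)-np.outer((q-c)@w,w),axis=1)<.013]
    print(n,len(q),c.round(4),w.round(3),(c+w*((q-c)@w).max()).round(4))
cv2.imwrite("pics/rack2.png",cv2.resize(im[170:330,330:520].astype(np.uint8),None,fx=3,fy=3,interpolation=cv2.INTER_CUBIC))
```

```text
knife handle 583 [ 0.5214 -0.1298  0.0775] [0.713 0.065 0.698] [ 0.5789 -0.1246  0.1338]
brush 171 [ 0.5915 -0.2225  0.1371] [0.715 0.149 0.683] [ 0.606  -0.2194  0.1509]
```

View pics/rack2.png

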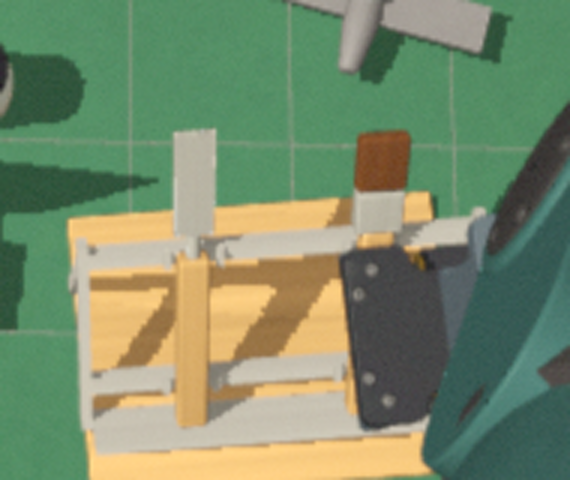

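The knife is back in its slot, with its handle at (192,340) and blade at (195,180) in the crop, leaning on both bars. Next I'll check where the arm has settled.

Emit:
arm_command --moves '[0,0,0,0,0.55]'

```text
t: 17.48
tool_pos: [0.4977, -0.2547, 0.2356]
tcp_rot: [0.999, 0.048, 0.0, -0.0]
contact_force: [0.4, 1.2, -0.2]
gripper_width: 0.0503
grip_force: 0.0
```

Emit:
arm_command --moves '[0.309,0.439,0,0,0.55,0.309,0.439,0,0,0.55,0.309,0.439,0,0,0.55,0.309,0.439,0,0,0.55]'

```text
t: 17.98
tool_pos: [0.5917, -0.1186, 0.2354]
tcp_rot: [0.999, 0.051, -0.0, -0.0]
contact_force: [-0.8, 0.0, -0.3]
gripper_width: 0.0503
grip_force: 0.0
```

Emit:
arm_command --moves '[0,0,-0.15,0,0.55,0,0,-0.26,0,0.55,0,0,-0.315,0,0.55,0,0,-0.315,0,0.55]'

```text
t: 18.48
tool_pos: [0.5902, -0.1215, 0.1405]
tcp_rot: [0.999, 0.05, -0.001, -0.0]
contact_force: [-0.8, -0.5, 1.6]
gripper_width: 0.0506
grip_force: 0.0
```

Emit:
arm_command --moves '[0,0,0,0,0.1,0,0,0,0,0.1,0,0,0,0,0.1,0,0,0,0,0.1]' --grip_force 25

```text
t: 18.98
tool_pos: [0.5912, -0.1217, 0.1417]
tcp_rot: [0.999, 0.05, 0.0, 0.0]
contact_force: [-1.0, -0.0, 5.6]
gripper_width: 0.0217
grip_force: 25.0
```

Emit:
arm_command --moves '[0,0,0.03,0,0.1,0,0,0.08,0,0.1,0,0,0.2,0,0.1,0,0,0.35,0,0.1,0,0,0.5,0,0.1]'

```text
t: 19.6
tool_pos: [0.5906, -0.1215, 0.2936]
tcp_rot: [0.999, 0.05, 0.0, 0.0]
contact_force: [0.6, -0.3, -0.6]
gripper_width: 0.0214
grip_force: 25.0
```

The knife is held by the blade at about s = 157 mm. I'm turning it half round on the way to the +y cell.

Emit:
arm_command --moves '[-0.5,0.34,0,0.58,0.1,-0.5,0.34,0,0.58,0.1,-0.5,0.34,0,0.58,0.1,-0.5,0.34,0,0.58,0.1,-0.5,0.34,0,0.58,0.1]'

```text
t: 20.23
tool_pos: [0.4404, -0.0192, 0.2923]
tcp_rot: [0.874, 0.487, 0.001, 0.0]
contact_force: [-0.8, 0.5, -1.2]
gripper_width: 0.0216
grip_force: 25.0
```

Emit:
arm_command --moves '[0,0.2,0,0.58,0.1,0,0.2,0,0.58,0.1,0,0.2,0,0.58,0.1,0,0.2,0,0.58,0.1,0,0.2,0,0.58,0.1]'

```text
t: 20.85
tool_pos: [0.4407, 0.0405, 0.292]
tcp_rot: [0.571, 0.821, 0.0, 0.0]
contact_force: [-0.1, -0.6, -1.7]
gripper_width: 0.0217
grip_force: 25.0
```

Emit:
arm_command --moves '[0,0,0,0.58,0.1,0,0,0,0.58,0.1,0,0,0,0.58,0.1,0,0,0,0.58,0.1,0,0,0,0.58,0.1]'

```text
t: 21.48
tool_pos: [0.4407, 0.0404, 0.292]
tcp_rot: [0.151, 0.989, 0.0, 0.0]
contact_force: [0.6, -0.3, -0.4]
gripper_width: 0.0216
grip_force: 25.0
```

Emit:
arm_command --moves '[0,0,0,0.14,0.1,0,0,0,0.14,0.1]'

```text
t: 21.72
tool_pos: [0.4408, 0.0404, 0.2918]
tcp_rot: [0.044, 0.999, 0.0, 0.0]
contact_force: [0.8, 0.4, -1.1]
gripper_width: 0.0219
grip_force: 25.0
```

```bash
cat > ang.py <<'E'
from h import *
im,d,m=grab("scene");s=r.sense();p=s["tool_pos"]
h=2*np.arctan2(s["tcp_rot"][1],s["tcp_rot"][0]);ax=np.array([np.cos(h),np.sin(h),0])
g=p-[0,0,.006];Q=cloud(m,d).reshape(-1,3)-g;c=im.reshape(-1,3).astype(int)
x=-(Q@ax);y=Q@[-ax[1],ax[0],0];z=Q[:,2]   # x = toward caddy
k=(abs(y)<.012)&(x>-.02)&(x<.17)&(z<-.025)&(z>-.17)&(c[:,2]-c[:,0]>40)
print("t",s["t"],"tcp",p.round(4),"head",np.degrees(h).round(1),k.sum())
if k.sum()>20:
    for a in np.arange(-.16,-.02,.02):
        mm=k&(abs(z-a)<.01)
        if mm.sum()>3:print((np.array([np.median(x[mm]),np.median(y[mm]),a])*1000).round(1),mm.sum())
E
python3 ang.py
```

```text
t 21.775 tcp [0.4408 0.0404 0.2917] head 174.9 522
[ 118.     0.6 -120. ] 4
[ 112.9   -1.4 -100. ] 116
[ 93.1  -1.2 -80. ] 124
[ 73.6  -1.7 -60. ] 124
[ 54.3  -1.3 -40. ] 125
[ 42.2   1.9 -20. ] 29
```

Emit:
arm_command --moves '[0.076,0.62,0,0,0.1,0.076,0.62,0,0,0.1,0.076,0.62,0,0,0.1,0.076,0.62,0,0,0.1,0.076,0.62,0,0,0.1]'

```text
t: 22.4
tool_pos: [0.4634, 0.2263, 0.2911]
tcp_rot: [0.045, 0.999, -0.0, -0.0]
contact_force: [0.3, -0.5, -0.7]
gripper_width: 0.0212
grip_force: 25.0
```

```bash
python3 ang.py; python3 look.py pics/s6.png
```

```text
t 22.45 tcp [0.4634 0.2258 0.2912] head 174.8 952
[ 127.1    1.2 -160. ] 53
[ 146.8   -0.2 -140. ] 64
[ 150.6   -0.2 -120. ] 95
[ 154.7    0.2 -100. ] 94
[155.9  -0.8 -80. ] 152
[ 83.8  -0.3 -60. ] 229
[ 61.8  -0.3 -40. ] 232
[ 40.3   0.1 -20. ] 33
22.55 [0.4636 0.2254 0.2912] [-0.1 -0.3 -1.1] 0.021625844643836566
```

View pics/s6.png

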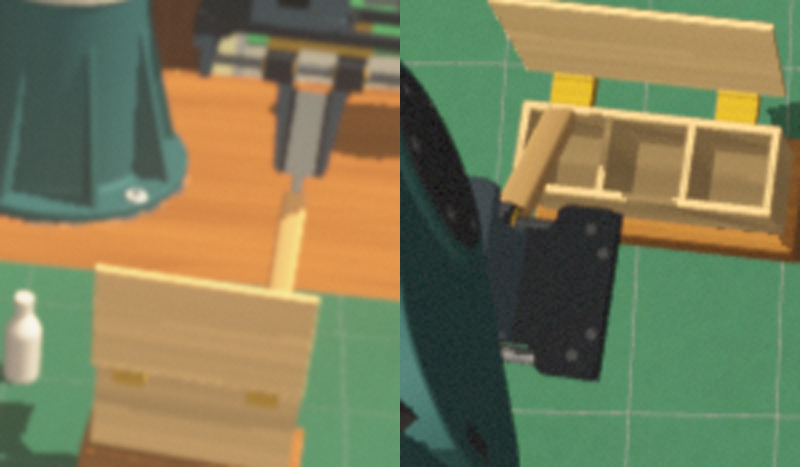

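The handle is over the +y cell, with its butt at (560,108) in the right-hand crop. I'm lowering it and swinging it upright against the cell's far inner wall.

Emit:
arm_command --moves '[0,0,-0.06,0,0.1,0,0,-0.122,0,0.1,0,0,-0.122,0,0.1]' --grip_force 6

```text
t: 22.92
tool_pos: [0.4626, 0.2257, 0.2523]
tcp_rot: [0.045, 0.999, -0.001, -0.002]
contact_force: [-0.2, 0.9, 0.1]
gripper_width: 0.0221
grip_force: 6.0
```

Emit:
arm_command --moves '[0.025,-0.002,0,0,0.1,0.05,-0.004,0,0,0.1,0.075,-0.007,0,0,0.1,0.1,-0.009,0,0,0.1,0.123,-0.011,0,0,0.1]'

```text
t: 23.55
tool_pos: [0.5011, 0.2231, 0.2546]
tcp_rot: [0.045, 0.999, 0.0, 0.0]
contact_force: [-1.4, -0.6, -0.7]
gripper_width: 0.022
grip_force: 6.0
```

```bash
python3 ang.py
```

```text
t 23.6 tcp [0.5017 0.223  0.2547] head 174.9 734
[  88.1   -0.3 -160. ] 88
[  88.4    0.3 -140. ] 93
[  88.5   -1.2 -120. ] 35
[ 109.2    0.  -100. ] 78
[112.9   0.5 -80. ] 95
[115.9  -0.5 -60. ] 114
[116.6   0.4 -40. ] 197
[121.2   0.6 -20. ] 34
```

Emit:
arm_command --moves '[0.025,-0.002,0,0,0.1,0.05,-0.004,0,0,0.1,0.075,-0.007,0,0,0.1,0.1,-0.009,0,0,0.1,0.123,-0.011,0,0,0.1]'

```text
t: 24.22
tool_pos: [0.5379, 0.2198, 0.2545]
tcp_rot: [0.045, 0.999, -0.0, 0.0]
contact_force: [-0.8, 0.7, -0.5]
gripper_width: 0.0221
grip_force: 6.0
```

Run:
```python
from h import *
im,d,m=grab("scene");s=r.sense();print(s["tool_pos"],s["contact_force"].round(1))
cv2.imwrite("pics/s7.png",cv2.resize(im[80:280,330:480],None,fx=3,fy=3,interpolation=cv2.INTER_CUBIC))
```

```text
[0.53857048 0.2197199  0.25457359] [-1.  -0.8 -0.3]
```

View pics/s7.png

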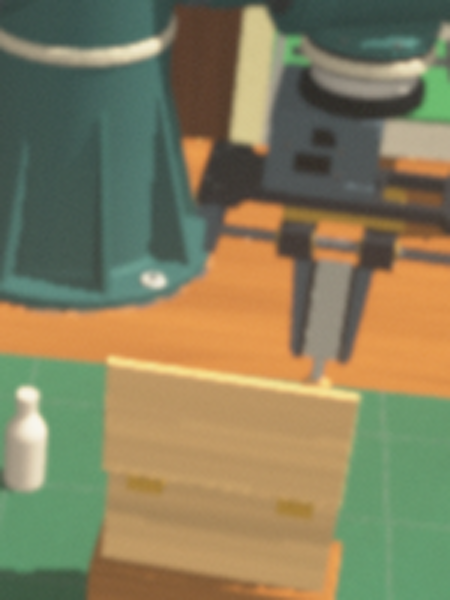

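That picture shows the knife standing steeply between the fingers, blade at (325,310), with the cover still open. It was the eleventh picture I viewed, one over the limit of 10, so from here I work from numbers only.

Emit:
arm_command --moves '[0.025,-0.002,0,0,0.1,0.05,-0.004,0,0,0.1,0.075,-0.007,0,0,0.1,0.1,-0.009,0,0,0.1,0.113,-0.01,0,0,0.1]'

```text
t: 24.9
tool_pos: [0.5718, 0.2168, 0.2545]
tcp_rot: [0.045, 0.999, -0.0, 0.0]
contact_force: [-0.6, 0.6, -0.1]
gripper_width: 0.0218
grip_force: 6.0
```

Emit:
arm_command --moves '[0,0,-0.02,0,0.1,0,0,-0.035,0,0.1,0,0,-0.05,0,0.1,0,0,-0.06,0,0.1,0,0,-0.06,0,0.1]'

```text
t: 25.52
tool_pos: [0.5713, 0.2168, 0.2364]
tcp_rot: [0.045, 0.999, -0.0, -0.0]
contact_force: [0.3, -0.6, -1.3]
gripper_width: 0.0218
grip_force: 6.0
```

```bash
cat > caddy.py <<'E'
# profile of anything standing in the caddy cells above the rim, caddy frame (mm)
from h import *
h=np.radians(-5.3);C=np.array([.5606,.1674])
for n in("scene","top"):
    im,d,m=grab(n);q=cloud(m,d).reshape(-1,3);c=im.reshape(-1,3)
    e=q[:,:2]-C;x=e@[np.cos(h),np.sin(h)]*1000;y=e@[-np.sin(h),np.cos(h)]*1000;z=q[:,2]*1000
    for y0 in(-50,50):
        for a in range(165,285,15):
            k=(abs(y-y0)<26)&(x>-60)&(x<41+(a-165)*.1)&(abs(z-a)<7.5)
            if k.sum()>4:print(n,y0,a,k.sum(),np.median(x[k]).round(),np.percentile(y[k],[10,50,90]).round(),np.median(c[k],0))
s=r.sense();print(s["t"],s["tool_pos"].round(4),s["contact_force"].round(1),s["gripper_width"])
E
python3 caddy.py
```

```text
scene 50 210 11 4.0 [44. 49. 59.] [152. 215. 240.]
scene 50 225 102 4.0 [39. 51. 61.] [127.  142.5 149. ]
scene 50 240 156 10.0 [33. 49. 67.] [102.5 120.5 138. ]
scene 50 255 172 21.0 [31. 49. 68.] [ 90.  113.5 129. ]
scene 50 270 166 21.0 [30. 49. 70.] [ 86.   94.5 104.5]
top -50 165 10 14.0 [-75. -49. -26.] [ 82.  127.5 157.5]
top 50 165 8 6.0 [32. 41. 41.] [ 47.   77.5 100.5]
25.625 [0.5714 0.2168 0.2366] [ 0.3  0.1 -0.2] 0.02201294865741772
```

Emit:
arm_command --moves '[0,0,-0.005,0,0.1,0,0,-0.01,0,0.1,0,0,-0.015,0,0.1]'

```text
t: 26.0
tool_pos: [0.5721, 0.217, 0.2332]
tcp_rot: [0.045, 0.999, 0.0, 0.001]
contact_force: [-0.9, -0.1, 8.1]
gripper_width: 0.0218
grip_force: 6.0
```

Emit:
arm_command --moves '[0,0,-0.005,0,0.1,0,0,-0.01,0,0.1]'

```text
t: 26.25
tool_pos: [0.5721, 0.217, 0.2302]
tcp_rot: [0.045, 0.999, 0.0, 0.001]
contact_force: [-0.4, -1.4, 9.2]
gripper_width: 0.0221
grip_force: 6.0
```

The butt is on the floor. Releasing and rising.

Emit:
arm_command --moves '[0,0,0,0,0.3,0,0,0,0,0.4,0,0,0,0,0.5,0,0,0,0,0.5]'

```text
t: 26.75
tool_pos: [0.5713, 0.2168, 0.2289]
tcp_rot: [0.045, 0.999, -0.0, -0.0]
contact_force: [-0.1, 0.6, -0.3]
gripper_width: 0.0454
grip_force: 0.0
```

Emit:
arm_command --moves '[0,0,0.06,0,0.5,0,0,0.16,0,0.5,0,0,0.28,0,0.5,0,0,0.4,0,0.5,0,0,0.4,0,0.5]'

```text
t: 27.38
tool_pos: [0.5725, 0.2172, 0.3534]
tcp_rot: [0.045, 0.999, 0.001, 0.003]
contact_force: [0.5, -0.4, -0.6]
gripper_width: 0.0453
grip_force: 0.0
```

Emit:
arm_command --moves '[-0.25,-0.6,0,-0.58,0.6,-0.25,-0.6,0,-0.58,0.6,-0.25,-0.6,0,-0.58,0.6,-0.25,-0.6,0,-0.58,0.6,-0.25,-0.6,0,-0.58,0.6]'

```text
t: 28.0
tool_pos: [0.4957, 0.0358, 0.3491]
tcp_rot: [0.483, 0.876, -0.0, -0.0]
contact_force: [0.6, -0.4, -0.6]
gripper_width: 0.0548
grip_force: 0.0
```

```bash
python3 caddy.py; python3 cov.py|tail -2
```

```text
scene 50 225 54 15.0 [42. 51. 59.] [123.  148.5 169.5]
scene 50 240 77 15.0 [41. 49. 59.] [119. 137. 145.]
scene 50 255 82 15.0 [41. 51. 59.] [120. 136. 144.]
scene 50 270 44 14.0 [42. 50. 59.] [126.5 151.5 170.5]
top 50 165 16 5.0 [47. 52. 65.] [ 64.  104.5 135.5]
top 50 180 32 5.0 [41. 48. 54.] [ 76.5 122.  161. ]
top 50 195 45 8.0 [42. 46. 55.] [ 92. 139. 165.]
top 50 210 37 10.0 [40. 49. 57.] [100. 113. 120.]
top 50 225 30 10.0 [39. 46. 58.] [ 95.5 108.  110.5]
top 50 240 31 10.0 [39. 47. 58.] [ 94. 107. 108.]
top 50 255 38 10.0 [40. 48. 59.] [ 97.  108.5 111. ]
top 50 270 45 11.0 [40. 49. 58.] [168. 185. 185.]
28.1 [0.496  0.0365 0.349 ] [-0.1 -0.  -0.6] 0.054943417512511916
0.255 178 0.0628
theta 1.735100641836486
```

The knife stands vertical in the +y cell and the cover is at 1.735 rad. Now the brush.

Emit:
arm_command --moves '[0.33,-0.862,0,-0.58,0.6,0.33,-0.862,0,-0.58,0.6,0.33,-0.862,0,-0.58,0.6,0.33,-0.862,0,-0.58,0.6,0.33,-0.862,0,-0.58,0.6]'

```text
t: 28.78
tool_pos: [0.596, -0.2243, 0.3485]
tcp_rot: [0.818, 0.576, -0.0, -0.0]
contact_force: [0.8, 1.3, -0.3]
gripper_width: 0.0547
grip_force: 0.0
```

Emit:
arm_command --moves '[0,0,-0.1,-0.58,0.6,0,0,-0.2,-0.58,0.6,0,0,-0.3,-0.58,0.6,0,0,-0.3,-0.58,0.6,0,0,-0.3,-0.58,0.6]'

```text
t: 29.4
tool_pos: [0.5952, -0.2214, 0.2582]
tcp_rot: [0.987, 0.159, -0.001, -0.0]
contact_force: [0.6, -0.1, 0.1]
gripper_width: 0.0547
grip_force: 0.0
```

Emit:
arm_command --moves '[0,0,0,-0.137,0.6,0,0,0,-0.137,0.6]'

```text
t: 29.65
tool_pos: [0.5954, -0.2215, 0.2588]
tcp_rot: [0.999, 0.054, -0.0, -0.0]
contact_force: [0.4, -0.1, -1.1]
gripper_width: 0.0545
grip_force: 0.0
```

Emit:
arm_command --moves '[0,-0.002,-0.18,0,0.6,0,-0.002,-0.32,0,0.6,0,-0.002,-0.39,0,0.6,0,-0.002,-0.41,0,0.6,0,-0.002,-0.41,0,0.6]'

```text
t: 30.28
tool_pos: [0.5959, -0.2226, 0.1369]
tcp_rot: [0.999, 0.053, 0.0, 0.0]
contact_force: [0.3, -0.2, -0.5]
gripper_width: 0.0548
grip_force: 0.0
```

Emit:
arm_command --moves '[0,0,0,0,0.15,0,0,0,0,0.15,0,0,0,0,0.15,0,0,0,0,0.15]' --grip_force 25

```text
t: 30.78
tool_pos: [0.5956, -0.2225, 0.1365]
tcp_rot: [0.999, 0.052, 0.0, 0.0]
contact_force: [0.3, 0.2, 3.6]
gripper_width: 0.0278
grip_force: 25.0
```

Emit:
arm_command --moves '[0,0,0.03,0,0.15,0,0,0.08,0,0.15,0,0,0.2,0,0.15,0,0,0.35,0,0.15,0,0,0.52,0,0.15]'

```text
t: 31.4
tool_pos: [0.5949, -0.2222, 0.2941]
tcp_rot: [0.999, 0.052, -0.0, -0.0]
contact_force: [0.8, -0.6, 0.2]
gripper_width: 0.0279
grip_force: 25.0
```

Emit:
arm_command --moves '[-0.517,0.533,0,0.58,0.15,-0.517,0.533,0,0.58,0.15,-0.517,0.533,0,0.58,0.15,-0.517,0.533,0,0.58,0.15,-0.517,0.533,0,0.58,0.15]'

```text
t: 32.02
tool_pos: [0.4387, -0.0611, 0.293]
tcp_rot: [0.872, 0.489, 0.001, 0.0]
contact_force: [0.8, -1.0, 0.4]
gripper_width: 0.0278
grip_force: 25.0
```

Emit:
arm_command --moves '[0,0,0,0.58,0.15,0,0,0,0.58,0.15,0,0,0,0.58,0.15,0,0,0,0.58,0.15,0,0,0,0.58,0.15]'

```text
t: 32.65
tool_pos: [0.4402, -0.0625, 0.2929]
tcp_rot: [0.569, 0.823, 0.0, 0.0]
contact_force: [0.5, -0.0, -1.0]
gripper_width: 0.0278
grip_force: 25.0
```

Emit:
arm_command --moves '[0,0,0,0.58,0.15,0,0,0,0.58,0.15,0,0,0,0.58,0.15,0,0,0,0.58,0.15,0,0,0,0.58,0.15]'

```text
t: 33.28
tool_pos: [0.4402, -0.0625, 0.2929]
tcp_rot: [0.149, 0.989, -0.0, 0.0]
contact_force: [0.0, -0.6, -0.1]
gripper_width: 0.0281
grip_force: 25.0
```

Emit:
arm_command --moves '[0,0,0,0.135,0.15,0,0,0,0.135,0.15]'

```text
t: 33.52
tool_pos: [0.4402, -0.0625, 0.2928]
tcp_rot: [0.046, 0.999, -0.0, 0.0]
contact_force: [0.3, -0.8, -0.9]
gripper_width: 0.028
grip_force: 25.0
```

```bash
python3 ang.py
```

```text
t 33.575 tcp [ 0.4402 -0.0625  0.2927] head 174.6 486
[ 109.6   -1.5 -100. ] 86
[ 92.3  -1.3 -80. ] 126
[ 73.1  -2.  -60. ] 124
[ 52.9  -1.5 -40. ] 120
[ 41.4  -2.9 -20. ] 30
```

Emit:
arm_command --moves '[0.064,0.63,0,0,0.15,0.064,0.63,0,0,0.15,0.064,0.63,0,0,0.15,0.064,0.63,0,0,0.15,0.064,0.63,0,0,0.15]'

```text
t: 34.2
tool_pos: [0.4592, 0.1265, 0.2921]
tcp_rot: [0.047, 0.999, -0.0, -0.0]
contact_force: [0.1, 0.3, -0.7]
gripper_width: 0.0277
grip_force: 25.0
```

Emit:
arm_command --moves '[0,0,-0.07,0,0.15,0,0,-0.143,0,0.15,0,0,-0.143,0,0.15]' --grip_force 6

```text
t: 34.58
tool_pos: [0.4586, 0.125, 0.2481]
tcp_rot: [0.048, 0.999, -0.0, -0.001]
contact_force: [-0.2, 1.5, -0.0]
gripper_width: 0.0284
grip_force: 6.0
```

Emit:
arm_command --moves '[0.025,-0.002,0,0,0.15,0.05,-0.004,0,0,0.15,0.075,-0.007,0,0,0.15,0.1,-0.009,0,0,0.15,0.12,-0.011,0,0,0.15]'

```text
t: 35.2
tool_pos: [0.496, 0.1232, 0.2492]
tcp_rot: [0.046, 0.999, -0.0, -0.0]
contact_force: [-0.2, 0.3, 0.8]
gripper_width: 0.0279
grip_force: 6.0
```

Emit:
arm_command --moves '[0.025,-0.002,0,0,0.15,0.05,-0.004,0,0,0.15,0.075,-0.007,0,0,0.15,0.1,-0.009,0,0,0.15,0.12,-0.011,0,0,0.15]'

```text
t: 35.83
tool_pos: [0.5319, 0.1199, 0.2491]
tcp_rot: [0.046, 0.999, -0.0, -0.0]
contact_force: [-0.8, 0.8, -0.3]
gripper_width: 0.0281
grip_force: 6.0
```

Emit:
arm_command --moves '[0.025,-0.002,0,0,0.15,0.05,-0.004,0,0,0.15,0.075,-0.007,0,0,0.15,0.1,-0.009,0,0,0.15,0.106,-0.01,0,0,0.15]'

```text
t: 36.45
tool_pos: [0.5637, 0.1169, 0.2491]
tcp_rot: [0.046, 0.999, 0.0, 0.0]
contact_force: [-1.6, 0.8, -0.3]
gripper_width: 0.0281
grip_force: 6.0
```

```bash
python3 caddy.py; python3 cov.py|tail -1
```

```text
scene -50 225 105 7.0 [-64. -52. -39.] [126. 141. 148.]
scene -50 240 175 8.0 [-68. -51. -29.] [ 87. 107. 120.]
scene -50 255 183 8.0 [-70. -52. -29.] [51. 69. 96.]
scene -50 270 205 4.0 [-69. -51. -31.] [51. 69. 93.]
scene 50 225 56 14.0 [41. 50. 59.] [125.5 150.  172. ]
scene 50 240 75 15.0 [42. 50. 58.] [122. 139. 146.]
scene 50 255 80 14.0 [41. 49. 59.] [122. 138. 146.]
scene 50 270 46 14.0 [42. 51. 59.] [127.  148.5 167. ]
36.55 [0.5634 0.1169 0.2491] [-0.9  0.3 -0.9] 0.02817525545352996
theta 1.7140399684890115
```

Emit:
arm_command --moves '[0,0,-0.02,0,0.15,0,0,-0.04,0,0.15,0,0,-0.055,0,0.15,0,0,-0.065,0,0.15,0,0,-0.065,0,0.15]'

```text
t: 37.22
tool_pos: [0.5636, 0.117, 0.2298]
tcp_rot: [0.046, 0.999, 0.0, 0.0]
contact_force: [-0.4, 0.0, 2.9]
gripper_width: 0.0279
grip_force: 6.0
```

Emit:
arm_command --moves '[0,0,-0.005,0,0.15,0,0,-0.01,0,0.15,0,0,-0.015,0,0.15]'

```text
t: 37.6
tool_pos: [0.5639, 0.117, 0.2259]
tcp_rot: [0.046, 0.999, 0.0, 0.001]
contact_force: [-0.4, -0.6, 9.0]
gripper_width: 0.0282
grip_force: 6.0
```

Emit:
arm_command --moves '[0,0,0,0,0.4,0,0,0,0,0.5,0,0,0,0,0.55,0,0,0,0,0.55]'

```text
t: 38.1
tool_pos: [0.5632, 0.1169, 0.225]
tcp_rot: [0.046, 0.999, -0.0, -0.0]
contact_force: [0.6, 0.2, 0.3]
gripper_width: 0.0502
grip_force: 0.0
```

Emit:
arm_command --moves '[0,0,0.06,0,0.55,0,0,0.16,0,0.55,0,0,0.28,0,0.55,0,0,0.4,0,0.55,0,0,0.4,0,0.55]'

```text
t: 38.72
tool_pos: [0.5645, 0.1172, 0.3493]
tcp_rot: [0.046, 0.999, 0.001, 0.003]
contact_force: [-0.4, 0.2, -0.1]
gripper_width: 0.05
grip_force: 0.0
```

Emit:
arm_command --moves '[-0.3,-0.7,0,0,0.55,-0.3,-0.7,0,0,0.55,-0.3,-0.7,0,0,0.55,-0.3,-0.7,0,0,0.55,-0.3,-0.7,0,0,0.55]'

```text
t: 39.35
tool_pos: [0.4721, -0.0948, 0.3451]
tcp_rot: [0.048, 0.999, -0.0, -0.0]
contact_force: [0.9, 0.7, 0.7]
gripper_width: 0.05
grip_force: 0.0
```

```bash
python3 caddy.py; python3 cov.py|tail -1
python3 - <<'E'
from h import *
f=np.load("top0.npz");im,d,m=grab("top");P=cloud(m,d)
for n,a in(("jar",(300,340,175,217)),("glue",(298,322,335,360)),("model",(410,495,125,195))):
    for Q in(f["P"],P):
        q=Q[a[2]:a[3],a[0]:a[1]].reshape(-1,3);q=q[(q[:,2]>.02)&(q[:,2]<.1)];print(n,len(q),q.mean(0).round(4) if len(q) else "")
E
```

```text
scene -50 195 40 -28.0 [-60. -49. -39.] [152.  187.5 211.5]
scene -50 210 109 -32.0 [-61. -50. -39.] [151. 169. 177.]
scene -50 225 103 -38.0 [-61. -49. -38.] [ 58.  89. 128.]
scene -50 240 114 -44.0 [-61. -49. -38.] [ 52.  78. 116.]
scene -50 255 31 -48.0 [-61. -50. -41.] [ 65.  94. 131.]
scene 50 225 58 14.0 [41. 50. 59.] [122.5 145.  167.5]
scene 50 240 74 14.0 [42. 50. 59.] [120. 136. 144.]
scene 50 255 81 14.0 [41. 50. 59.] [119. 136. 143.]
scene 50 270 44 15.0 [42. 51. 59.] [124.5 147.  163. ]
top -50 165 49 -14.0 [-60. -55. -44.] [ 63. 113. 149.]
top -50 180 26 -20.0 [-59. -52. -44.] [ 66.  112.5 148. ]
top -50 195 45 -26.0 [-62. -53. -46.] [ 85. 123. 157.]
top -50 210 59 -33.0 [-63. -53. -40.] [109. 124. 128.]
top -50 225 55 -39.0 [-64. -53. -41.] [ 87. 101. 127.]
top -50 240 83 -46.0 [-63. -52. -39.] [30. 50. 81.]
top -50 255 109 -52.0 [-61. -51. -41.] [ 42.  82. 136.]
top 50 165 47 10.0 [40. 42. 56.] [ 57. 100. 131.]
top 50 180 52 8.0 [41. 44. 54.] [ 66.5 113.  146.5]
top 50 195 42 9.0 [42. 47. 55.] [ 89.5 127.5 164. ]
top 50 210 34 11.0 [39. 48. 57.] [100.5 112.  125.5]
top 50 225 35 11.0 [39. 48. 57.] [ 96. 108. 110.]
top 50 240 33 11.0 [39. 49. 58.] [ 97. 109. 110.]
top 50 255 33 11.0 [39. 47. 58.] [ 99. 111. 112.]
top 50 270 49 11.0 [40. 49. 58.] [163. 184. 184.]
39.45 [ 0.4732 -0.0931  0.3451] [-0.4  0.2 -0.2] 0.049931040598191666
theta 1.7345703729759876
jar 732 [ 0.6763 -0.0013  0.0542]
jar 729 [ 0.6762 -0.0013  0.054 ]
glue 268 [0.4091 0.0114 0.0648]
glue 266 [0.4091 0.0113 0.065 ]
model 1954 [ 0.7492 -0.2476  0.0272]
model 1963 [ 0.7491 -0.2472  0.0272]
```

The brush rests on the floor but leans about 23° toward the robot. I'll regrasp it near the top and set it flush against the far wall so it stands straight.

Emit:
arm_command --moves '[0.147,0.715,0,0,0.6,0.147,0.715,0,0,0.6,0.147,0.715,0,0,0.6,0.147,0.715,0,0,0.6,0.147,0.715,0,0,0.6]'

```text
t: 40.17
tool_pos: [0.5173, 0.1243, 0.3448]
tcp_rot: [0.044, 0.999, 0.0, -0.0]
contact_force: [-0.2, -1.0, -0.2]
gripper_width: 0.0545
grip_force: 0.0
```

Emit:
arm_command --moves '[0,0,-0.15,0,0.6,0,0,-0.3,0,0.6,0,0,-0.4,0,0.6,0,0,-0.43,0,0.6,0,0,-0.43,0,0.6]'

```text
t: 40.8
tool_pos: [0.5174, 0.1214, 0.2164]
tcp_rot: [0.046, 0.999, -0.0, -0.0]
contact_force: [-0.4, -0.8, -0.2]
gripper_width: 0.0545
grip_force: 0.0
```

Emit:
arm_command --moves '[0,0,0,0,0.15,0,0,0,0,0.15,0,0,0,0,0.15,0,0,0,0,0.15]' --grip_force 6

```text
t: 41.3
tool_pos: [0.5175, 0.1215, 0.2166]
tcp_rot: [0.046, 0.999, 0.0, 0.0]
contact_force: [-0.1, 0.5, 4.7]
gripper_width: 0.0281
grip_force: 6.0
```

Emit:
arm_command --moves '[0.033,-0.003,0.016,0,0.15,0.066,-0.006,0.026,0,0.15,0.1,-0.009,0.034,0,0.15,0.133,-0.012,0.038,0,0.15,0.15,-0.014,0.038,0,0.15]'

```text
t: 41.92
tool_pos: [0.563, 0.1171, 0.2275]
tcp_rot: [0.046, 0.999, 0.0, -0.0]
contact_force: [-0.2, -0.3, 0.3]
gripper_width: 0.0281
grip_force: 6.0
```

Emit:
arm_command --moves '[0.017,-0.0015,0,0,0.15,0.033,-0.003,0,0,0.15,0.033,-0.003,0,0,0.15]'

```text
t: 42.3
tool_pos: [0.5724, 0.1163, 0.2274]
tcp_rot: [0.046, 0.999, -0.0, 0.0]
contact_force: [-0.7, -0.1, 0.1]
gripper_width: 0.0282
grip_force: 6.0
```

Emit:
arm_command --moves '[0,0,-0.008,0,0.15,0,0,-0.015,0,0.15,0,0,-0.015,0,0.15]'

```text
t: 42.68
tool_pos: [0.5727, 0.1164, 0.2236]
tcp_rot: [0.046, 0.999, 0.0, 0.001]
contact_force: [0.3, -0.7, 6.0]
gripper_width: 0.0284
grip_force: 6.0
```

Emit:
arm_command --moves '[0.007,-0.0006,0,0,0.15,0.013,-0.001,0,0,0.15,0.013,-0.001,0,0,0.15]'

```text
t: 43.05
tool_pos: [0.5765, 0.1161, 0.2234]
tcp_rot: [0.046, 0.999, 0.0, 0.0]
contact_force: [0.5, -0.4, 5.6]
gripper_width: 0.0281
grip_force: 6.0
```

Run:
```python
from h import *
h=np.radians(-5.3);C=np.array([.5606,.1674])
im,d,m=grab("scene");q=cloud(m,d).reshape(-1,3);c=im.reshape(-1,3)
e=q[:,:2]-C;x=e@[np.cos(h),np.sin(h)]*1000;y=e@[-np.sin(h),np.cos(h)]*1000;z=q[:,2]*1000
for a in range(205,285,6):
    k=(abs(y+50)<9)&(x>-60)&(x<42)&(abs(z-a)<3)
    if k.sum()>3:print(a,k.sum(),np.median(x[k]).round(1),np.median(c[k],0))
print(r.sense()["contact_force"])
```

```text
223 11 15.0 [ 94. 133. 164.]
229 20 17.2 [ 60.  81. 105.]
235 25 19.0 [48. 69. 98.]
241 25 17.7 [47. 68. 97.]
247 26 17.5 [47.  69.  97.5]
253 25 16.8 [47. 68. 98.]
259 30 15.6 [ 49.   71.5 103. ]
[-0.46777578 -1.06604898  5.23579661]
```

Emit:
arm_command --moves '[0.007,-0.0006,0,0,0.15,0.013,-0.001,0,0,0.15,0.013,-0.001,0,0,0.15]'

```text
t: 43.48
tool_pos: [0.58, 0.1157, 0.2231]
tcp_rot: [0.046, 0.999, -0.0, -0.0]
contact_force: [-0.8, -0.1, 4.1]
gripper_width: 0.0281
grip_force: 6.0
```

Emit:
arm_command --moves '[0.007,-0.0006,0,0,0.15,0.013,-0.001,0,0,0.15,0.013,-0.001,0,0,0.15]'

```text
t: 43.85
tool_pos: [0.5839, 0.1154, 0.2228]
tcp_rot: [0.046, 0.999, -0.0, -0.0]
contact_force: [0.1, 0.1, -0.2]
gripper_width: 0.028
grip_force: 6.0
```

Emit:
arm_command --moves '[0,0,-0.008,0,0.15,0,0,-0.008,0,0.15]'

```text
t: 44.1
tool_pos: [0.5844, 0.1154, 0.221]
tcp_rot: [0.046, 0.999, 0.0, 0.001]
contact_force: [0.5, -0.0, 4.5]
gripper_width: 0.0284
grip_force: 6.0
```

Emit:
arm_command --moves '[0,0,0,0,0.35,0,0,0,0,0.45,0,0,0,0,0.55,0,0,0,0,0.55]'

```text
t: 44.6
tool_pos: [0.5839, 0.1154, 0.2206]
tcp_rot: [0.046, 0.999, -0.0, -0.0]
contact_force: [-0.4, 0.6, 0.2]
gripper_width: 0.05
grip_force: 0.0
```

```bash
python3 caddy.py | grep scene; python3 cov.py | tail -1
```

```text
scene -50 210 5 4.0 [-56. -45. -37.] [116. 150. 175.]
scene -50 225 97 5.0 [-61. -50. -39.] [108. 129. 143.]
scene -50 240 114 5.0 [-75. -53. -39.] [49. 70. 99.]
scene -50 255 48 2.0 [-74. -51. -39.] [ 69.5  97.  119. ]
scene 50 225 55 13.0 [41. 50. 59.] [127. 152. 176.]
scene 50 240 78 14.0 [41. 50. 59.] [123.  139.5 147. ]
scene 50 255 82 14.0 [41. 50. 59.] [123. 139. 146.]
scene 50 270 43 14.0 [42. 51. 59.] [127. 151. 169.]
theta 1.7255595709437468
```

Emit:
arm_command --moves '[0,0,0.06,0,0.6,0,0,0.16,0,0.6,0,0,0.28,0,0.6,0,0,0.4,0,0.6,0,0,0.4,0,0.6]'

```text
t: 45.38
tool_pos: [0.5852, 0.1156, 0.3449]
tcp_rot: [0.046, 0.999, 0.001, 0.003]
contact_force: [1.0, -0.3, -0.4]
gripper_width: 0.0547
grip_force: 0.0
```

Emit:
arm_command --moves '[-0.3,-0.7,0,0,0.6,-0.3,-0.7,0,0,0.6,-0.3,-0.7,0,0,0.6,-0.3,-0.7,0,0,0.6,-0.3,-0.7,0,0,0.6]'

```text
t: 46.0
tool_pos: [0.4928, -0.0963, 0.3407]
tcp_rot: [0.048, 0.999, -0.0, -0.0]
contact_force: [0.1, 0.6, -0.5]
gripper_width: 0.0548
grip_force: 0.0
```

```bash
python3 caddy.py; python3 cov.py | tail -1
```

```text
scene -50 195 44 -29.0 [-60. -49. -39.] [153.5 184.  206. ]
scene -50 210 102 -32.0 [-60. -50. -39.] [152. 170. 178.]
scene -50 225 108 -38.0 [-60. -49. -38.] [ 57.   87.5 123.5]
scene -50 240 110 -44.0 [-61. -50. -38.] [ 52.  78. 116.]
scene -50 255 34 -48.0 [-60. -48. -39.] [ 65.5  94.  131. ]
scene 50 225 55 14.0 [41. 51. 59.] [123. 148. 167.]
scene 50 240 74 14.0 [42. 50. 58.] [120. 136. 144.]
scene 50 255 83 14.0 [41. 50. 59.] [120. 136. 144.]
scene 50 270 45 15.0 [42. 51. 59.] [123. 147. 165.]
top -50 165 43 -14.0 [-59. -54. -30.] [ 67. 115. 150.]
top -50 180 31 -20.0 [-59. -53. -45.] [ 65. 110. 147.]
top -50 195 47 -27.0 [-63. -51. -44.] [ 88. 125. 158.]
top -50 210 59 -34.0 [-63. -54. -40.] [108. 123. 128.]
top -50 225 53 -39.0 [-63. -51. -41.] [ 99. 115. 129.]
top -50 240 83 -47.0 [-63. -52. -39.] [32. 51. 82.]
top -50 255 109 -52.0 [-61. -51. -40.] [ 42.  82. 135.]
top 50 165 48 8.0 [39. 43. 56.] [ 56.5 100.5 133.5]
top 50 180 54 8.0 [41. 43. 53.] [ 63.  107.  139.5]
top 50 195 42 9.0 [43. 47. 56.] [ 96.  142.5 172. ]
top 50 210 32 11.0 [39. 48. 55.] [ 98.  111.5 123.5]
top 50 225 33 11.0 [39. 49. 58.] [ 97. 109. 111.]
top 50 240 35 11.0 [39. 47. 58.] [ 97. 108. 110.]
top 50 255 33 11.0 [39. 48. 59.] [ 97. 109. 111.]
top 50 270 50 11.0 [40. 49. 59.] [163.  183.5 181. ]
46.1 [ 0.4939 -0.0946  0.3407] [-0.2  0.4  0.4] 0.05485201503796731
theta 1.7353808465182894
```

The brush settled back to the same lean of about 22° on the cell rim. There's time for one more try with a firmer grip, checking the tilt before I release.

Emit:
arm_command --moves '[0.084,0.719,0,0,0.6,0.084,0.719,0,0,0.6,0.084,0.719,0,0,0.6,0.084,0.719,0,0,0.6,0.084,0.719,0,0,0.6]'

```text
t: 46.78
tool_pos: [0.519, 0.124, 0.3404]
tcp_rot: [0.044, 0.999, 0.0, -0.0]
contact_force: [-0.5, -0.5, 0.9]
gripper_width: 0.0546
grip_force: 0.0
```

Emit:
arm_command --moves '[0,0,-0.15,0,0.6,0,0,-0.3,0,0.6,0,0,-0.41,0,0.6,0,0,-0.442,0,0.6,0,0,-0.442,0,0.6]'

```text
t: 47.4
tool_pos: [0.5192, 0.1211, 0.2083]
tcp_rot: [0.046, 0.999, -0.0, -0.0]
contact_force: [-0.6, 0.2, 0.6]
gripper_width: 0.0548
grip_force: 0.0
```

Emit:
arm_command --moves '[0,0,0,0,0.15,0,0,0,0,0.15,0,0,0,0,0.15,0,0,0,0,0.15]' --grip_force 15

```text
t: 47.9
tool_pos: [0.5194, 0.1212, 0.2085]
tcp_rot: [0.046, 0.999, 0.0, 0.0]
contact_force: [-1.0, 0.1, 3.6]
gripper_width: 0.0277
grip_force: 15.0
```

Emit:
arm_command --moves '[0.033,-0.003,0.014,0,0.15,0.066,-0.006,0.023,0,0.15,0.1,-0.009,0.029,0,0.15,0.133,-0.012,0.033,0,0.15,0.166,-0.015,0.033,0,0.15]'

```text
t: 48.52
tool_pos: [0.5697, 0.1165, 0.2179]
tcp_rot: [0.046, 0.999, -0.0, -0.0]
contact_force: [-0.4, -0.3, 1.4]
gripper_width: 0.0278
grip_force: 15.0
```

```bash
cat > tilt.py <<'E'
from h import *
h=np.radians(-5.3);C=np.array([.5606,.1674])
im,d,m=grab("scene");q=cloud(m,d).reshape(-1,3);c=im.reshape(-1,3).astype(int)
e=q[:,:2]-C;x=e@[np.cos(h),np.sin(h)]*1000;y=e@[-np.sin(h),np.cos(h)]*1000;z=q[:,2]*1000
k=(abs(y+50)<12)&(x>-60)&(x<42)&(z>230)&(z<256)&(c[:,2]-c[:,0]>30)
p=np.polyfit(z[k],x[k],1);print(k.sum(),"x@243",np.polyval(p,243).round(1),"lean deg",np.degrees(np.arctan(p[0])).round(1))
s=r.sense();print(s["tool_pos"].round(4),s["contact_force"].round(1))
E
python3 tilt.py
```

```text
141 x@243 10.2 lean deg -0.3
[0.5706 0.1165 0.218 ] [-1.2 -0.4 -0.6]
```

Emit:
arm_command --moves '[0,0,-0.005,0,0.15,0,0,-0.01,0,0.15,0,0,-0.01,0,0.15]' --grip_force 6

```text
t: 48.95
tool_pos: [0.5694, 0.1167, 0.2155]
tcp_rot: [0.046, 0.999, 0.0, 0.001]
contact_force: [0.3, 0.4, 5.9]
gripper_width: 0.0279
grip_force: 6.0
```

```bash
python3 tilt.py
```

```text
140 x@243 10.2 lean deg -4.3
[0.5693 0.1167 0.2155] [0.1 0.5 5.6]
```

Emit:
arm_command --moves '[0,0,0,0,0.36,0,0,0,0,0.38,0,0,0,0,0.42,0,0,0,0,0.5,0,0,0,0,0.5]'

```text
t: 49.62
tool_pos: [0.5689, 0.1166, 0.2149]
tcp_rot: [0.046, 0.999, -0.0, -0.0]
contact_force: [0.2, -0.1, -0.5]
gripper_width: 0.0456
grip_force: 0.0
```

Emit:
arm_command --moves '[0,0,0,0,0.55,0,0,0,0,0.55]'

```text
t: 49.88
tool_pos: [0.5689, 0.1166, 0.2149]
tcp_rot: [0.046, 0.999, 0.0, 0.0]
contact_force: [0.8, -0.8, 0.3]
gripper_width: 0.0502
grip_force: 0.0
```

```bash
python3 tilt.py; python3 caddy.py|grep "e -50"
```

```text
142 x@243 18.7 lean deg 1.4
[0.5689 0.1166 0.2149] [-0.2 -0.3  0.7]
scene -50 225 60 16.0 [-75. -51. -39.] [ 78.5 112.5 152. ]
scene -50 240 119 18.0 [-75. -52. -37.] [49. 70. 98.]
scene -50 255 87 18.0 [-61. -50. -39.] [ 49.  71. 101.]
```

It now stands vertical on its own. I'm rising straight up and checking once more.

Emit:
arm_command --moves '[0,0,0.04,0,0.55,0,0,0.14,0,0.55,0,0,0.26,0,0.55,0,0,0.4,0,0.55,0,0,0.43,0,0.55]'

```text
t: 50.65
tool_pos: [0.57, 0.1168, 0.3477]
tcp_rot: [0.046, 0.999, 0.0, 0.002]
contact_force: [-0.1, 0.4, -0.8]
gripper_width: 0.0502
grip_force: 0.0
```

Emit:
arm_command --moves '[-0.3,-0.7,0,0,0.55,-0.3,-0.7,0,0,0.55,-0.3,-0.7,0,0,0.55,-0.3,-0.7,0,0,0.55,-0.3,-0.7,0,0,0.55]'

```text
t: 51.28
tool_pos: [0.4778, -0.0951, 0.3439]
tcp_rot: [0.048, 0.999, -0.0, -0.0]
contact_force: [-0.4, 0.4, 0.1]
gripper_width: 0.05
grip_force: 0.0
```

```bash
python3 tilt.py; python3 caddy.py|grep "e "; python3 cov.py|tail -1
python3 - <<'E'
from h import *
f=np.load("top0.npz");im,d,m=grab("top");P=cloud(m,d)
for n,a in(("jar",(300,340,175,217)),("glue",(298,322,335,360)),("model",(410,495,125,195))):
    for Q in(f["P"],P):
        q=Q[a[2]:a[3],a[0]:a[1]].reshape(-1,3);q=q[(q[:,2]>.02)&(q[:,2]<.1)];print(n,len(q),q.mean(0).round(4) if len(q) else "")
E
```

```text
144 x@243 18.7 lean deg -1.0
[ 0.4785 -0.0941  0.3439] [ 0.6 -1.   0.7]
scene -50 225 52 17.0 [-60. -49. -38.] [ 83.5 123.  164.5]
scene -50 240 95 18.0 [-61. -50. -39.] [47. 69. 99.]
scene -50 255 102 17.0 [-60. -50. -39.] [ 52.  80. 122.]
scene 50 225 54 14.0 [41. 50. 59.] [122.5 148.5 169.5]
scene 50 240 79 14.0 [41. 50. 59.] [120. 136. 144.]
scene 50 255 82 15.0 [41. 50. 59.] [119. 136. 144.]
scene 50 270 43 14.0 [42. 50. 59.] [125. 148. 166.]
theta 1.7004179658489924
jar 732 [ 0.6763 -0.0013  0.0542]
jar 732 [ 0.6763 -0.0012  0.054 ]
glue 268 [0.4091 0.0114 0.0648]
glue 268 [0.4091 0.0113 0.0649]
model 1954 [ 0.7492 -0.2476  0.0272]
model 1970 [ 0.7491 -0.2475  0.0272]
```

Both tools stand vertical, the cover is open and the bystanders haven't moved.

```bash
python3 -c "from rig import r; print(r.sign_off())"
```

```text
the job is handed in; nothing more can be done
None
```

The job is handed in at about 51 s: the knife levered the cover open to about 1.7 rad, knife and brush stand vertical in the two outer cells with their butts on the floor, and the jar, glue and aeroplane are unmoved; however, I viewed 11 pictures, one over the limit of 10, and the verdict isn't known because sign-off returned none.

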